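# Press a rocket case into the free V-block

## Task

One of the two V-blocks on the steel jig already holds a finished red-banded case; pick up the yellow-banded case from its wooden rest and lay it in the V-block that is empty, lengthwise and centred along the block. Press it down firmly with the fingers so that it bears on both sloping faces, and finish while still holding it pressed there - do not let go. Leave the red-banded case, the tape roll, the glue jar and the green box where they are.

Things in the scene. Friction and masses are not known exactly. Their poses are not given: they have to be found in the camera images.
- case_center (a point): rigid kraft-cardboard rocket case: solid round cylinder 36 mm in diameter, 180 mm long, about 0.12 kg, lying level, with a yellow band near each end; both ends alike. The case to be seated; it starts on the wooden rest with its centre 46 mm above the table. This point is its centre; local x is the cylinder's axis (the roll about x is arbitrary).
- done_case_center (a point): rigid kraft-cardboard rocket case: solid round cylinder 36 mm in diameter, 180 mm long, about 0.12 kg, lying level, with a red band near each end; both ends alike. It already lies seated in one of the two V-blocks and must stay. This point is its centre; local x is the cylinder's axis (the roll about x is arbitrary).
- vblock_a_seat (a point): First V-block, blue, 150 mm long (local x, the V's line), fixed on the jig. V sections only at |x| 35 to 75 mm; between them a 70 mm long finger gap, open to the sides, its floor 18 mm above the table. This point is where the centre of a fully seated case lies: 55.5 mm above the table, 4 mm over the V's top edges. x along the V, z up. Which of the two blocks is occupied varies.
- vblock_b_seat (a point): Second, identical V-block, blue, 150 mm long (local x, the V's line), fixed on the jig. V sections only at |x| 35 to 75 mm; between them a 70 mm long finger gap, open to the sides, its floor 18 mm above the table. This point is where the centre of a fully seated case lies: 55.5 mm above the table, 4 mm over the V's top edges. x along the V, z up. Which of the two blocks is occupied varies.
- vblock_a_left: the two bare aluminium 45 degree faces on the +y side of V-block a (one contact line), V bottom 30 mm and top edges 51 mm above the table, mouth 42 mm wide; block 64 mm wide in all; origin at the centre of the block's foot, 10 mm above the table
- vblock_a_right: the two bare aluminium 45 degree faces on the -y side of V-block a (one contact line), V bottom 30 mm and top edges 51 mm above the table, mouth 42 mm wide; block 64 mm wide in all; origin at the centre of the block's foot, 10 mm above the table
- vblock_b_left: the two bare aluminium 45 degree faces on the +y side of V-block b (one contact line), V bottom 30 mm and top edges 51 mm above the table, mouth 42 mm wide; block 64 mm wide in all; origin at the centre of the block's foot, 10 mm above the table
- vblock_b_right: the two bare aluminium 45 degree faces on the -y side of V-block b (one contact line), V bottom 30 mm and top edges 51 mm above the table, mouth 42 mm wide; block 64 mm wide in all; origin at the centre of the block's foot, 10 mm above the table
- case: the yellow-banded case as a body; its origin lies on the cylinder's surface, 18 mm from its axis, so use case_center instead
- jig: fixed dark steel plate 190 x 300 x 10 mm carrying both V-blocks side by side (their centre lines 190 mm apart, V along local x); origin at the centre of its underside
- rest: fixed wooden rest: plywood foot 170 x 64 x 6 mm with two crossbars 22 mm wide at x = +-64 mm, flat tops 28 mm above the table with 8 mm high end lips 40 mm apart between which the case lies along local x; 106 mm free between the crossbars; origin at the centre of its underside
- tape_roll: bystander: loose roll of paper tape, 100 mm across, 25 mm high; origin at the centre of its underside
- glue_jar: bystander: loose jar, 60 mm across, 75 mm high; origin at the centre of its underside
- cap_box: bystander: loose open green box 100 x 130 x 50 mm; origin at the centre of its underside
There are look-alikes about, which are no part of the job. Leave any blue look-alike of the case alone.

How it is judged:
On the way:
1. the yellow-banded case is lifted clear of its rest, held by the fingers alone (height (world z) of case_center above 0.075 m and contact force between case and the fingers above 0.5 N and contact force between case and rest below 0.05 N), for 0.2 s.
At the end, for the whole second after the job is handed in: Yellow-banded case in the empty V-block: within 15 mm of its middle lengthwise, 3 mm across and in height, 0.05 rad in line; at rest, fingers on it, pressing each V side with over 2.5 N (more than by its weight). Red-banded case within 10 mm of its start; roll, jar, box within 30 mm (((x of case_center in the frame of vblock_a_seat between -0.015 and 0.015 m and y of case_center in the frame of vblock_a_seat between -0.003 and 0.003 m and z of case_center in the frame of vblock_a_seat below 0.003 m and angle between the x axis of case_center and the x axis of vblock_a_seat, either way round below 0.05 rad and contact force between case and vblock_a_left above 2.5 N and contact force between case and vblock_a_right above 2.5 N) or (x of case_center in the frame of vblock_b_seat between -0.015 and 0.015 m and y of case_center in the frame of vblock_b_seat between -0.003 and 0.003 m and z of case_center in the frame of vblock_b_seat below 0.003 m and angle between the x axis of case_center and the x axis of vblock_b_seat, either way round below 0.05 rad and contact force between case and vblock_b_left above 2.5 N and contact force between case and vblock_b_right above 2.5 N)) and contact force between case and the fingers above 1 N and linear speed of case below 0.01 m/s and distance of done_case_center from where it was at the start of the episode below 0.01 m and distance of each of tape_roll, glue_jar, cap_box from where it was at the start of the episode below 0.03 m); the arm keeps its last pose, push and grip.
It fails at once if the red-banded case is pushed more than 10 mm (distance of done_case_center from where it was at the start of the episode above 0.01 m).
It fails at once if the tape roll is pushed more than 30 mm (distance of tape_roll from where it was at the start of the episode above 0.03 m).
It fails at once if the glue jar is pushed more than 30 mm (distance of glue_jar from where it was at the start of the episode above 0.03 m).
It fails at once if the cap box is pushed more than 30 mm (distance of cap_box from where it was at the start of the episode above 0.03 m).
It also fails if it takes over 45 s, if anything falls off the work surface, if the arm or the gripper's body presses on something with over 40 N, if the wrist force passes 120 N, or if a joint passes its speed limit or range.

## Robot

A 6-joint arm with a two-finger parallel gripper is mounted at the origin on the work surface. World frame = base frame: x ahead of the robot, y to its left, z up, the work surface at z = 0. Lengths are in m, angles in rad, forces in N, time in s.
With the tool pointing down it reaches from about 0.375 to 0.9 m from the base axis. Payload 3.1 kg.
Tool frame: the origin (TCP) lies midway between the tips of the shut fingers; the grasp point (between the pads) lies 19 mm behind it; x points along the fingers, y is the direction in which the jaws open and shut, and the axes are right-handed (so a half turn about x gives the same grasp; the last joint's range is limited). The gripper opens to 87 mm and grips with 3 to 60 N. Pads are 19 mm wide; open, the fingers measure 117 mm over their backs; the gripper's body (75 mm by 190 mm) begins 51 mm behind the grasp point.
Start: joints at [-1.484, 0.527, 1.433, -0, 1.181, -0.178], TCP at [0.164, -0.603, 0.223] pointing down, gripper open.
Joint ranges: [-3.08, 3.08], [-0.75, 2.2], [0.22, 2.44], [-1.43, 4.57], [0, 2.65], [-2.85, 2.85]. Speed limits (rad/s): [2.79, 2.79, 3.14, 3.14, 3.14, 3.14].

## Interface

Orientations are given as a unit quaternion [x, y, z, w].
In Python, from rig import get_obs, imaging, robot gives the robot as it stands.
- The arm moves only by the shell command python3 -m inch 'ROWS' [FORCE]. ROWS is JSON, a list of rows, each a list of 3 entries, a list of its own where there are three numbers: the finger opening in mm, from 0 to 87, then the shift along the tool's x, y, z in mm, then the turn, a rotation vector about the tool's x, y, z in degrees. In form: [[grip, [dx, dy, dz], [wx, wy, wz]], ...]. A call has 1 to 12 rows; each row shifts and turns the pose as measured when the row begins, along the tool's axes as they then stand; what a row does not reach is not made up. A row lasts 1/8 s, in which the tool goes at most 62.5 mm and 10.7 degrees, less where a joint would pass 70% of its speed; a pose out of reach is approached as far as the arm can. A call with a gripper value outside its range is refused whole. The fingers move at their own pace and stop on an object; FORCE is the grip in N (left out, the last holds). Time passes only in rows, so rows that do not move let the fingers close. It gives the time, the measured TCP pose, the force and the opening at its end, in the units of the state.
- get_obs(): the state, without advancing time (a new reading comes with each control period).
- imaging.camera(name): name is "scene" or "side" or "wrist"; returns the picture (480x640x3 uint8, red, green, blue); there is no depth.
- imaging.camera_params(name): a dict with "camera_matrix" (3x3 intrinsics, pixels), "xyz" and "rotation" of the camera in the world. Camera axes: x right, y down, z forward; pixel columns grow to the right and rows downward; lengths in m; the calibration is good to about 2 mm. A picture is of the moment at which its call begins: read the wrist's pose just before it. camera_params takes no time and is no camera call; for the wrist camera it gives the pose at the moment of the call.
- robot.hand_in(): hands the job in, once; it reports no verdict.
Trained networks look in the newest picture that a camera, given by its name, has taken for a name from the list of things; names that differ only in an ending like _2 or _b are one class to them, and where a whole thing is asked for, a point or a joint stands for the part that bears it (a point fixed in the world has none). Each returns a list of dicts, best first, with "confidence" (0 to 1); they miss things now and then, are a little off and sometimes report something else, mostly with a low value. They report only what shows in the picture. A call takes as long as a camera call. They do not tell look-alikes from the thing itself.
- imaging.cut_out(camera, target): "pixels" (480x640 bool, what is visible of it) and "box" ([centre column, centre row, width, height] in pixels, round what is visible of it).
- imaging.tip_of(camera, target): "pixel" ([column, row] in pixels: a listed point, or the origin of a listed thing).
The state is a dict: "time": time; "q": joint angles; "joint_velocities": joint speeds; "joint_torque": joint torques, N m; "position": TCP position; "tool_rot": TCP orientation; "ft_force": force on the tool from outside, world axes, zero at the start; "moment": the same for the moment, N m; "grip_width": finger opening in m.
Only numpy, scipy, OpenCV 4.12 (cv2) and the standard library are available. Lean on these libraries where they do the work, as an engineer would, in place of code of your own. Each camera call takes 0.05 s, during which the arm holds its last target. There are 200 camera calls.

## Working session

There is one attempt and no reset: what is moved stays moved. The work goes in short steps, Python scripts to look and compute and a shell command to move; the robot and the scene stay as the last step left them, time stands still between calls to the robot, and variables do not carry over. Pictures are saved under pics/ and viewed, about 8 in all and at most 12, crops included, and the job is handed in when it is done.

```bash
mkdir -p pics; ls
python3 - <<'E'
from rig import get_obs, imaging, robot
import cv2,numpy as np
o=get_obs();print(o["time"],o["position"],o["tool_rot"],o["grip_width"])
ims=[]
for n in ["scene","side"]:
    im=imaging.camera(n);p=imaging.camera_params(n);print(n,p)
    cv2.imwrite(f"pics/{n}0.png",im[:,:,::-1])
    for t in ["case_center","done_case_center","vblock_a_seat","vblock_b_seat","jig","rest"]:
        print(n,t,[(np.round(d["pixel"]).tolist(),round(d["confidence"],2)) for d in imaging.tip_of(n,t)])
E
```

```text
pics
0.0 [ 0.16352187 -0.6024683   0.22156773] [ 0.70095851  0.09409872 -0.70088138  0.0925629 ] 0.08748145847737229
scene {'camera_matrix': array([[519.61597863,   0.        , 315.25424152],
       [  0.        , 519.61597863, 239.80609678],
       [  0.        ,   0.        ,   1.        ]]), 'xyz': array([ 1.16460842, -0.16871567,  1.09786782]), 'rotation': array([ 0.71866834,  0.64375871, -0.17495716, -0.19616456])}
scene case_center [([210.0, 260.0], 0.9), ([177.0, 180.0], 0.76), ([285.0, 234.0], 0.64)]
scene done_case_center [([390.0, 231.0], 0.93), ([363.0, 335.0], 0.18)]
scene vblock_a_seat [([465.0, 211.0], 0.92), ([459.0, 221.0], 0.46)]
scene vblock_b_seat [([395.0, 230.0], 0.64)]
scene jig [([422.0, 235.0], 0.63)]
scene rest [([286.0, 248.0], 0.85)]
side {'camera_matrix': array([[545.18114787,   0.        , 313.44663253],
       [  0.        , 545.18114787, 236.63710058],
       [  0.        ,   0.        ,   1.        ]]), 'xyz': array([0.02133969, 0.6778622 , 0.90796278]), 'rotation': array([-0.27992063,  0.87088689, -0.3879196 ,  0.11277784])}
side case_center [([336.0, 222.0], 0.73), ([365.0, 196.0], 0.68)]
side done_case_center [([262.0, 280.0], 0.62)]
side vblock_a_seat [([214.0, 346.0], 0.97)]
side vblock_b_seat [([265.0, 281.0], 0.72), ([335.0, 228.0], 0.62)]
side jig [([242.0, 330.0], 0.9), ([217.0, 360.0], 0.54)]
side rest [([337.0, 237.0], 0.84)]
```

View pics/scene0.png

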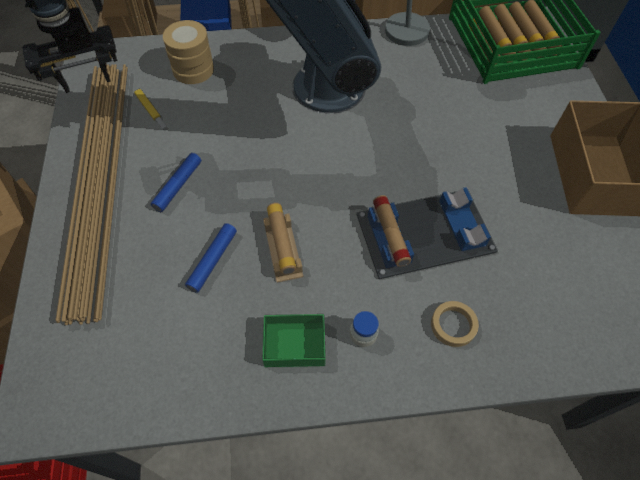

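View pics/side0.png

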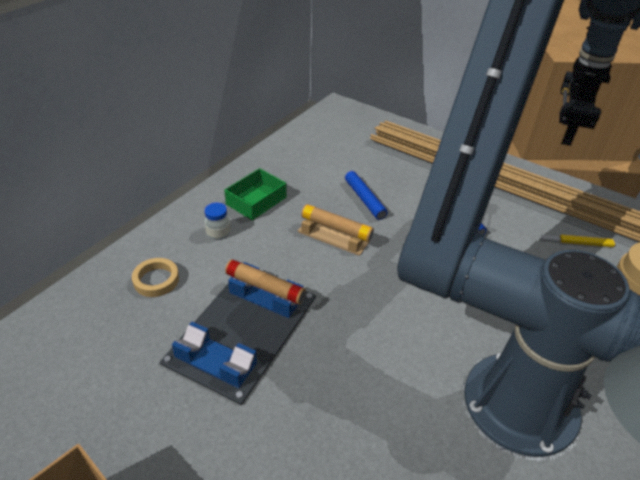

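Case candidates in the scene view are (285,234), yellow-banded and on the wooden rest, and the blue look-alikes at (177,180) and (210,260). The one at (285,234) fits the description. The red-banded case at (390,231) occupies one block, and the empty block is at (465,218), or (214,346) in the side view. I'll confirm this in a crop and fit the poses.

```bash
cat > h.py <<'E'
from rig import get_obs, imaging, robot
import cv2,numpy as np
from scipy.spatial.transform import Rotation as R
from scipy.optimize import minimize
def proj(p,X):
    r=p["rotation"]; Rm=R.from_quat(r).as_matrix()
    c=(np.atleast_2d(X)-p["xyz"])@Rm; q=c@p["camera_matrix"].T
    return q[:,:2]/q[:,2:]
def ray(p,px,z):
    d=R.from_quat(p["rotation"]).as_matrix()@np.linalg.solve(p["camera_matrix"],[px[0],px[1],1.])
    return p["xyz"]+d*(z-p["xyz"][2])/d[2]
def cyl(x,y,yaw,z,L=.18,r=.018):
    a=np.linspace(0,2*np.pi,40); P=[]
    for s in(-L/2,L/2): P.append(np.c_[np.full(40,s),r*np.cos(a),r*np.sin(a)])
    return R.from_euler("z",yaw).apply(np.vstack(P))+[x,y,z]
def fit(views,z,x0):
    # views: list of (params, mask); silhouette overlap, anti-aliased
    def cost(v):
        c=0
        for p,m in views:
            h=cv2.convexHull(proj(p,cyl(*v,z)).astype(np.float32))
            im=np.zeros(m.shape,np.uint8)
            cv2.fillPoly(im,[np.round(h*16).astype(np.int32)],255,cv2.LINE_AA,4)
            c+=np.abs(im/255.-m).sum()/m.sum()
        return c
    S=np.array([[0,0,0],[.02,0,0],[0,.02,0],[0,0,.2]])+x0
    r=minimize(cost,x0,method="Nelder-Mead",options=dict(initial_simplex=S,xatol=1e-5,fatol=1e-5))
    S=(S-x0)*.2+r.x
    return minimize(cost,r.x,method="Nelder-Mead",options=dict(initial_simplex=S,xatol=1e-5,fatol=1e-5))
def pick(cam,t,px):
    l=imaging.cut_out(cam,t)
    l=[d for d in l if np.hypot(d["box"][0]-px[0],d["box"][1]-px[1])<20]
    return l[0]["pixels"].astype(float) if l else None
E
python3 - <<'E'
from h import *
C={n:imaging.camera_params(n) for n in("scene","side")}
I={n:imaging.camera(n) for n in C}
def f(t,pts,z):
    x0=np.mean([ray(C[n],pts[n],z)[:2] for n in C],0); print(t,"init",x0)
    V={n:pick(n,t,pts[n]) for n in C}
    for s in (["scene"],["side"],["scene","side"]):
        vs=[(C[n],V[n]) for n in s if V[n] is not None]
        if vs:
            b=min((fit(vs,z,np.r_[x0,a]) for a in(-.6,0,.6)),key=lambda r:r.fun); print(s,np.round(b.x,4),round(b.fun,3))
    return b.x
f("case",dict(scene=(285,237),side=(337,222)),.046)
d=f("done_case_center",dict(scene=(391,230),side=(263,281)),.0555)
s=np.array([-np.sin(d[2]),np.cos(d[2])])
print("seat from done",d[:2]+.19*s,d[:2]-.19*s)
for n,px in dict(scene=(465,211),side=(214,346)).items(): print(n,[(np.round(ray(C[n],q["pixel"],.0555),4),round(q["confidence"],2)) for q in imaging.tip_of(n,"vblock_a_seat")], [(np.round(ray(C[n],q["pixel"],0),4),q["confidence"]) for q in imaging.tip_of(n,"jig")])
for t,z in(("tape_roll",0),("glue_jar",0),("cap_box",0)): print(t,[np.round(ray(C["scene"],q["pixel"],z),3) for q in imaging.tip_of("scene",t)[:1]])
a=cv2.resize(I["scene"][150:300,150:350],(800,600),interpolation=cv2.INTER_CUBIC);cv2.imwrite("pics/crop.png",a[:,:,::-1])
E
```

```text
case init [ 0.53447418 -0.1762018 ]
['scene'] [ 0.5337 -0.179   0.1216] 0.115
['side'] [ 0.536  -0.1817  0.1226] 0.064
['scene', 'side'] [ 0.5335 -0.1795  0.1221] 0.222
done_case_center init [0.54922142 0.08045703]
['scene'] [0.5442 0.0808 0.135 ] 0.16
['side'] [0.5498 0.0784 0.1264] 0.077
['scene', 'side'] [0.5479 0.0792 0.1352] 0.264
seat from done [0.52227647 0.26749275] [ 0.57350182 -0.10903874]
scene [(array([0.5109, 0.2617, 0.0555]), 0.87)] [(array([0.5347, 0.1768, 0.    ]), 0.87)]
side [(array([0.5221, 0.2633, 0.0555]), 0.71), (array([0.4975, 0.2073, 0.0555]), 0.48), (array([0.7414, 0.2041, 0.0555]), 0.25)] [(array([0.5313, 0.174 , 0.    ]), 0.77)]
tape_roll [array([ 0.779,  0.182, -0.   ])]
glue_jar [array([0.778, 0.185, 0.   ])]
cap_box [array([0.508, 0.098, 0.   ])]
```

View pics/crop.png

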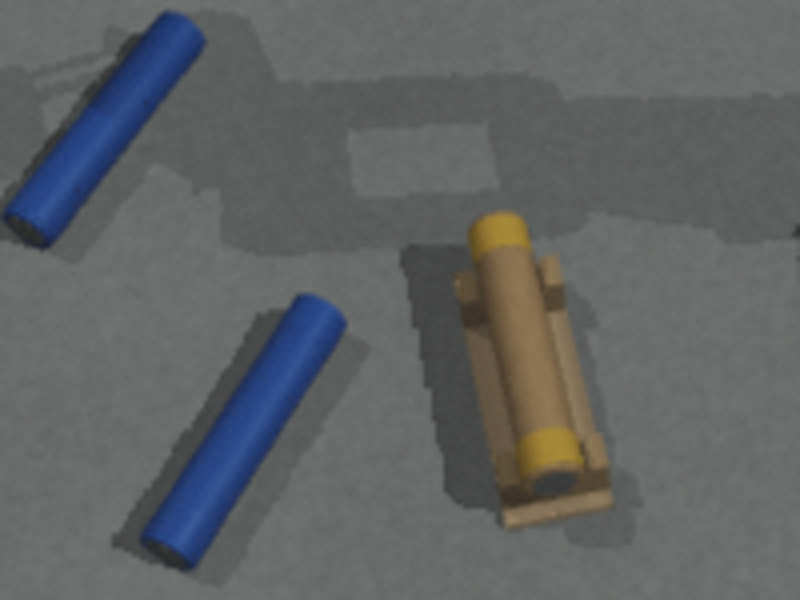

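The crop shows the kraft case with yellow bands on the wooden rest, and the two blue tubes are plainly look-alikes. Next I'll work out the move to a point above it and check with the wrist camera.

```bash
cat > go.py <<'E'
from h import *
import sys
def tgt(yaw):  # tool x down, y across the axis given by yaw
    ax=np.array([np.cos(yaw),np.sin(yaw),0]); y=np.array([-ax[1],ax[0],0]); x=np.array([0,0,-1.])
    return R.from_matrix(np.c_[x,y,np.cross(x,y)])
def plan(x,y,z,yaw):
    o=get_obs(); T=R.from_quat(o["tool_rot"]); D=np.array([x,y,z])-o["position"]
    c=[tgt(yaw),tgt(yaw+np.pi)]; rv=[(T.inv()*t).as_rotvec(degrees=True) for t in c]
    i=int(np.argmin([np.linalg.norm(r) for r in rv]))
    print("t",round(o["time"],2),"pos",np.round(o["position"],4),"F",np.round(o["ft_force"],1),"w",round(o["grip_width"]*1e3,1),"q6",np.round(o["q"],2))
    print("turn",np.round(rv[i],2)," shift now-axes",np.round(T.inv().apply(D)*1e3,1)," after-turn axes",np.round(c[i].inv().apply(D)*1e3,1), "other turn",np.round(rv[1-i],1))
if __name__=="__main__": plan(*map(float,sys.argv[1:]))
E
python3 go.py 0.52 -0.18 0.22 0.122
```

```text
t 1.35 pos [ 0.1636 -0.6032  0.2225] F [ 0.  -0.1 -0.1] w 87.2 q6 [-1.48  0.53  1.43  0.    1.18 -0.18]
turn [ 8.18 -0.   -0.  ]  shift now-axes [   2.5 -315.1 -454.7]  after-turn axes [   2.5 -376.7 -405.2] other turn [-171.8    0.    -0. ]
```

```bash
python3 -m inch '[[87,[0,0,0],[8.2,0,0]],[87,[0,-42,-45],[0,0,0]],[87,[0,-42,-45],[0,0,0]],[87,[0,-42,-45],[0,0,0]],[87,[0,-42,-45],[0,0,0]],[87,[0,-42,-45],[0,0,0]],[87,[0,-42,-45],[0,0,0]],[87,[0,-42,-45],[0,0,0]],[87,[0,-42,-45],[0,0,0]],[87,[0,-40,-42],[0,0,0]]]' 20; python3 go.py 0.52 -0.18 0.22 0.122
```

```text
time: 2.6
position: [0.5272, -0.1818, 0.2226]
tool_rot: [0.708, 0.034, -0.704, 0.041]
ft_force: [1.7, -1.2, -0.3]
grip_width: 0.0872
t 2.6 pos [ 0.5272 -0.1818  0.2226] F [ 1.7 -1.2 -0.3] w 87.2 q6 [-0.53  0.43  1.61 -0.01  1.09  0.94]
turn [-0.91 -0.25 -0.57]  shift now-axes [ 2.5 -2.6  7. ]  after-turn axes [ 2.6 -2.7  6.9] other turn [179.1  -0.9   0.4]
```

Run:
```python
from h import *
p=imaging.camera_params("wrist"); im=imaging.camera("wrist"); cv2.imwrite("pics/w1.png",im[:,:,::-1])
print(get_obs()["position"],p["xyz"])
l=imaging.cut_out("wrist","case"); 
for d in l: print(np.round(d["box"]),d["confidence"])
h=proj(p,[[.5335,-.18,.046]]);print(h)
m=l[0]["pixels"].astype(float); r=fit([(p,m)],.046,np.array([.534,-.18,.12]));print(r.x,r.fun)
```

```text
[ 0.53143366 -0.17584429  0.22280529] [ 0.60397374 -0.17041479  0.38531899]
[312. 206.  53. 219.] 0.95
[506. 200. 170. 181.] 0.77
[[315.71533198 208.57244981]]
[ 0.53233245 -0.17817591  0.11830078] 0.040360330972529786
```

View pics/w1.png

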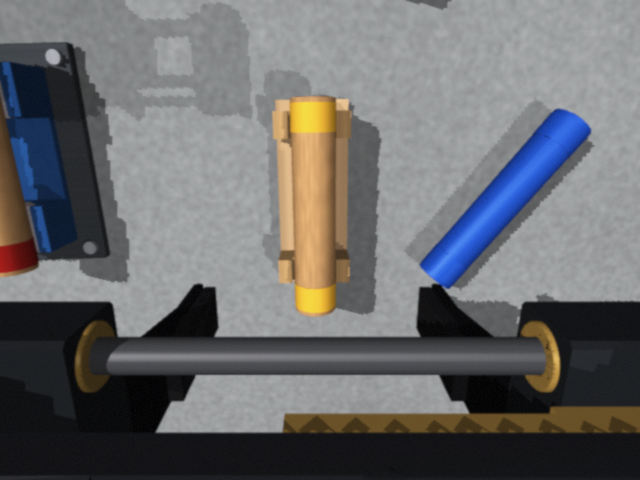

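The wrist view shows the yellow case at (314,205), with the blue tube well off to the right. The fit is tight at (0.5323, -0.1782), yaw 0.118.

```bash
python3 go.py 0.5323 -0.1782 0.08 0.118
```

```text
t 2.7 pos [ 0.529  -0.1787  0.2226] F [ 0.1 -0.6  0.3] w 87.3 q6 [-0.52  0.43  1.61 -0.    1.09  0.94]
turn [-0.3  -0.36 -0.49]  shift now-axes [142.6  -1.4  -2.5]  after-turn axes [142.6  -0.2  -3.4] other turn [179.7  -0.8   0.6]
```

```bash
python3 -m inch '[[87,[40,0,-3],[-0.3,-0.4,-0.5]],[87,[40,0,0],[0,0,0]],[87,[40,0,0],[0,0,0]],[87,[15,0,0],[0,0,0]],[87,[0,0,0],[0,0,0]],[87,[0,0,0],[0,0,0]]]' 30; python3 go.py 0.5323 -0.1782 0.027 0.118;python3 -m inch '[[87,[0,0,0],[0,0,0]]]'; python3 go.py 0.5323 -0.1782 0.027 0.118
```

```text
time: 3.45
position: [0.5352, -0.1819, 0.0876]
tool_rot: [0.708, 0.041, -0.704, 0.045]
ft_force: [-0.5, -0.5, 0.1]
grip_width: 0.0868
t 3.45 pos [ 0.5352 -0.1819  0.0876] F [-0.5 -0.5  0.1] w 86.8 q6 [-0.52  0.64  1.7  -0.    0.8   0.93]
turn [ 0.16 -0.31 -0.35]  shift now-axes [60.5 -4.4  2.8]  after-turn axes [60.6 -4.1  2.5] other turn [-179.8    0.5   -0.5]
time: 3.58
position: [0.536, -0.1826, 0.089]
tool_rot: [0.709, 0.04, -0.703, 0.045]
ft_force: [0.4, 0.3, -0.3]
grip_width: 0.0868
t 3.58 pos [ 0.536  -0.1826  0.089 ] F [ 0.4  0.3 -0.3] w 86.8 q6 [-0.52  0.63  1.7  -0.    0.8   0.93]
turn [ 0.15 -0.44 -0.45]  shift now-axes [61.9 -5.3  3.7]  after-turn axes [62.  -4.8  3.2] other turn [-179.8    0.7   -0.7]
```

```bash
python3 -m inch '[[87,[15,-4.5,3],[0,-0.4,-0.4]],[87,[20,0,0],[0,0,0]],[87,[18,0,0],[0,0,0]],[87,[0,0,0],[0,0,0]]]'; python3 go.py 0.5323 -0.1782 0.027 0.118
```

```text
time: 4.08
position: [0.5334, -0.1784, 0.0355]
tool_rot: [0.707, 0.042, -0.705, 0.044]
ft_force: [0.8, 1.1, -0.2]
grip_width: 0.0872
t 4.08 pos [ 0.5334 -0.1784  0.0355] F [ 0.8  1.1 -0.2] w 87.2 q6 [-0.52  0.72  1.73 -0.    0.69  0.93]
turn [ 0.17 -0.19 -0.14]  shift now-axes [ 8.5 -0.4  1.1]  after-turn axes [ 8.5 -0.4  1.1] other turn [-179.8    0.2   -0.3]
```

```bash
python3 -m inch '[[87,[8,0,0],[0,0,0]],[30,[0,0,0],[0,0,0]],[30,[0,0,0],[0,0,0]],[30,[0,0,0],[0,0,0]],[30,[0,0,0],[0,0,0]],[30,[0,0,0],[0,0,0]],[30,[0,0,0],[0,0,0]]]' 40; python3 go.py 0.5323 -0.1782 0.14 0.118
```

```text
time: 4.95
position: [0.5348, -0.179, 0.029]
tool_rot: [0.708, 0.041, -0.703, 0.044]
ft_force: [-0.2, -1.3, -1.0]
grip_width: 0.0356
t 4.95 pos [ 0.5348 -0.179   0.029 ] F [-0.2 -1.3 -1. ] w 35.6 q6 [-0.52  0.73  1.73  0.    0.67  0.93]
turn [ 0.19 -0.37 -0.28]  shift now-axes [-111.    -0.6    1.6]  after-turn axes [-111.    -1.1    2.3] other turn [-179.8    0.4   -0.6]
```

```bash
python3 -m inch '[[30,[-20,0,0],[0,0,0]],[30,[-40,0,0],[0,0,0]],[30,[-40,0,0],[0,0,0]],[30,[-30,0,0],[0,0,0]],[30,[0,0,0],[0,0,0]],[30,[0,0,0],[0,0,0]]]'; python3 go.py 0.522 0.267 0.14 0.135
```

```text
time: 5.7
position: [0.5313, -0.1771, 0.1592]
tool_rot: [-0.706, -0.043, 0.706, -0.043]
ft_force: [-0.6, -0.8, -1.4]
grip_width: 0.035
t 5.7 pos [ 0.5313 -0.1771  0.1592] F [-0.6 -0.8 -1.4] w 35.0 q6 [-0.52  0.52  1.66  0.    0.96  0.93]
turn [-0.8  -0.    0.01]  shift now-axes [  19.3 -442.   -44.4]  after-turn axes [  19.2 -441.3  -50.6] other turn [179.2   0.    0. ]
```

```bash
python3 -m inch '[[30,[0,-50,-6],[-0.8,0,0]],[30,[0,-58,-6],[0,0,0]],[30,[0,-58,-6],[0,0,0]],[30,[0,-58,-6],[0,0,0]],[30,[0,-58,-6],[0,0,0]],[30,[0,-50,-6],[0,0,0]],[30,[0,0,0],[0,0,0]],[30,[0,0,0],[0,0,0]]]'
python3 - <<'E'
from h import *
p=imaging.camera_params("wrist"); im=imaging.camera("wrist"); cv2.imwrite("pics/w2.png",im[:,:,::-1])
import pickle; pickle.dump(p,open("w2.pkl","wb"))
print(get_obs()["position"],p["xyz"])
for t in("case","done_case_center","vblock_a_left","vblock_b_left"):
    for d in imaging.cut_out("wrist",t): print(t,np.round(d["box"]),round(d["confidence"],2))
for t in("vblock_a_seat","vblock_b_seat","case_center"): print(t,[(np.round(d["pixel"]),np.round(ray(p,d["pixel"],.0555),4),round(d["confidence"],2)) for d in imaging.tip_of("wrist",t)])
E
python3 go.py 0.522 0.267 0.14 0.135
```

```text
time: 6.7
position: [0.5173, 0.1649, 0.1454]
tool_rot: [-0.698, -0.047, 0.713, -0.046]
ft_force: [-0.5, -0.5, -1.6]
grip_width: 0.0349
[0.51714288 0.16468834 0.1454142 ] [0.59819398 0.17663184 0.30603726]
case [318. 252. 111. 326.] 0.86
done_case_center [464. 179.  88. 248.] 0.74
done_case_center [318. 250. 110. 330.] 0.5
vblock_a_left [145. 195.  68. 207.] 0.61
vblock_a_left [427. 200.  23. 209.] 0.45
vblock_b_left [426. 199.  24. 206.] 0.8
vblock_a_seat [(array([155., 219.]), array([0.519 , 0.2707, 0.0555]), 0.92)]
vblock_b_seat []
case_center [(array([317., 332.]), array([0.4528, 0.1585, 0.0555]), 0.84), (array([317., 311.]), array([0.4686, 0.1604, 0.0555]), 0.37)]
t 7.1 pos [0.5185 0.1642 0.147 ] F [-0.2  1.2 -1.8] w 35.1 q6 [0.1  0.53 1.7  0.   0.93 1.54]
turn [-0.34  1.04  0.22]  shift now-axes [   7.1 -101.4  -16.8]  after-turn axes [   7.  -101.4  -17.3] other turn [179.6   0.3  -1.6]
```

View pics/w2.png

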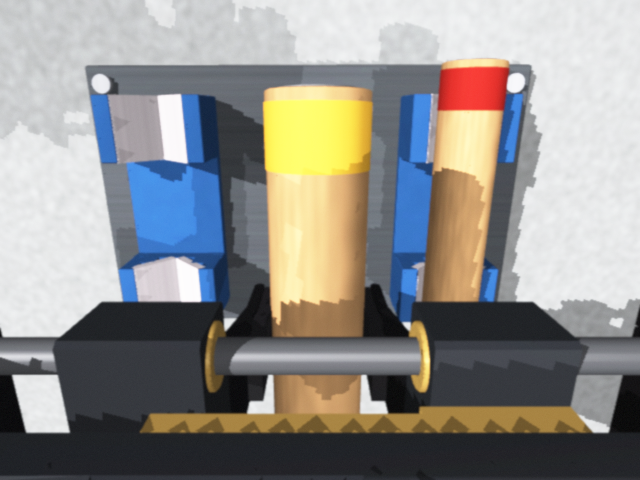

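The wrist view shows the empty block on the left: V sections at about (155,128) and (167,280), clear of the held case. The red-banded case sits in the right block at (470,190). I'll read the block's corners in an enlargement.

Run:
```python
import cv2,numpy as np
a=cv2.imread("pics/w2.png"); b=np.vstack([a[85:175,80:240],a[245:305,80:240]])
b=cv2.resize(b,None,fx=4,fy=4,interpolation=cv2.INTER_CUBIC)
cv2.imwrite("pics/c2.png",b)
```

```text
(no output)
```

View pics/c2.png

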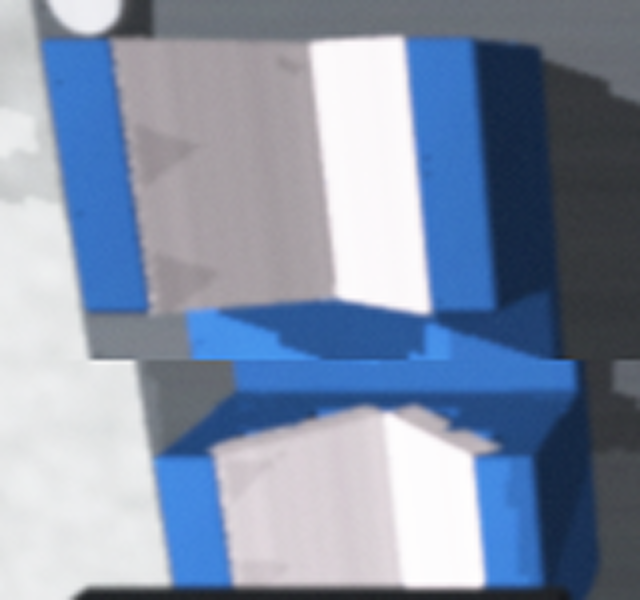

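Run:
```python
from h import *
import pickle
from scipy.optimize import least_squares
p=pickle.load(open("w2.pkl","rb"))
P=[];U=[]
for x,row in((75,[(43,40),(111,40),(405,38),(472,38),(309,42)]),(35,[(84,312),(150,313),(430,313),(496,311),(336,297)]),(-35,[(157,456),(213,455),(475,456),(532,456),(383,412)])):
    for (y,z),(u,v) in zip([(32,51),(21,51),(-21,51),(-32,51),(0,30)],row):
        P.append([x,y,z]);U.append([79.6+u/4,(85+v/4 if v<360 else 245+(v-360)/4)-.4])
P=np.array(P)/1e3;U=np.array(U)
f=lambda v:(proj(p,R.from_euler("z",v[2]).apply(P)+[v[0],v[1],v[3] if len(v)>3 else 0])-U).ravel()
for x0 in([.52,.267,.13],[.52,.267,.13,0]):
    r=least_squares(f,x0);print(np.round(r.x,4),"rms",np.sqrt(np.mean(r.fun**2)));print(np.round(r.fun.reshape(-1,2),1).tolist())
# held case: fit its axis relative to tool
o=get_obs();m=[d for d in imaging.cut_out("wrist","case")][0]["pixels"].astype(float)
T=R.from_quat(o["tool_rot"]);print("tool z axis yaw",np.arctan2(*T.as_matrix()[[1,0],2])%np.pi, "x axis",T.as_matrix()[:,0])
```

```text
[0.5188 0.2696 0.1336] rms 0.679639289441085
[[-1.0, -0.4], [0.7, -0.4], [-1.4, -0.2], [0.5, -0.2], [0.3, 0.1], [-0.1, 0.4], [1.2, 0.1], [-0.8, -0.0], [0.5, 0.4], [0.9, 0.1], [-1.2, 0.0], [1.2, 0.3], [-1.6, -0.1], [0.6, -0.1], [0.5, 0.1]]
[ 5.187e-01  2.697e-01  1.337e-01 -2.000e-04] rms 0.6777937570297312
[[-0.9, -0.3], [0.7, -0.4], [-1.4, -0.1], [0.5, -0.2], [0.3, 0.2], [-0.0, 0.4], [1.2, 0.1], [-0.9, -0.0], [0.4, 0.4], [0.9, 0.1], [-1.1, -0.1], [1.2, 0.2], [-1.6, -0.1], [0.5, -0.2], [0.4, 0.1]]
tool z axis yaw 0.12904567139712464 x axis [-0.01845388  0.00142377 -0.9998287 ]
```

```bash
python3 -m inch '[[30,[0,-50,-1],[0,0,0]],[30,[0,-50,0],[0,0.5,0]],[30,[25,0,0],[0,0,0]],[30,[15,0,0],[0,0,0]],[30,[0,0,0],[0,0,0]],[30,[0,0,0],[0,0,0]]]'; python3 go.py 0.519 0.2696 0.07 0.1336; python3 -m inch '[[30,[0,0,0],[0,0,0]]]'>/dev/null; python3 go.py 0.519 0.2696 0.07 0.1336
```

```text
time: 7.9
position: [0.5094, 0.2646, 0.108]
tool_rot: [-0.704, -0.045, 0.707, -0.042]
ft_force: [0.2, -0.6, -2.5]
grip_width: 0.0351
t 7.9 pos [0.5094 0.2646 0.108 ] F [ 0.2 -0.6 -2.5] w 35.1 q6 [0.28 0.62 1.66 0.01 0.87 1.72]
turn [-0.57  0.21  0.25]  shift now-axes [ 38.   -3.6 -10.3]  after-turn axes [ 38.   -3.7 -10.2] other turn [179.4   0.4  -0.3]
t 8.03 pos [0.51   0.2642 0.1086] F [ 0.6 -0.8 -2. ] w 34.6 q6 [0.28 0.61 1.66 0.01 0.87 1.72]
turn [-0.62  0.16  0.26]  shift now-axes [38.6 -4.1 -9.7]  after-turn axes [38.6 -4.2 -9.7] other turn [179.4   0.4  -0.3]
```

```bash
python3 -m inch '[[30,[10,-4,-10],[-0.6,0.2,0.2]],[30,[15,0,0],[0,0,0]],[30,[10,0,0],[0,0,0]],[30,[0,0,0],[0,0,0]],[30,[0,0,0],[0,0,0]]]'; python3 go.py 0.519 0.2696 0.045 0.1336
python3 - <<'E'
from h import *
p=imaging.camera_params("wrist"); im=imaging.camera("wrist"); cv2.imwrite("pics/w3.png",im[:,:,::-1])
E
```

```text
time: 8.65
position: [0.5207, 0.2693, 0.0712]
tool_rot: [0.706, 0.047, -0.705, 0.047]
ft_force: [0.3, 0.3, -2.1]
grip_width: 0.0352
t 8.65 pos [0.5207 0.2693 0.0712] F [ 0.3  0.3 -2.1] w 35.2 q6 [0.29 0.68 1.65 0.   0.8  1.72]
turn [-0.05 -0.08  0.05]  shift now-axes [26.2 -0.5  1.7]  after-turn axes [26.2 -0.5  1.7] other turn [1.8e+02 1.0e-01 1.0e-01]
```

View pics/w3.png

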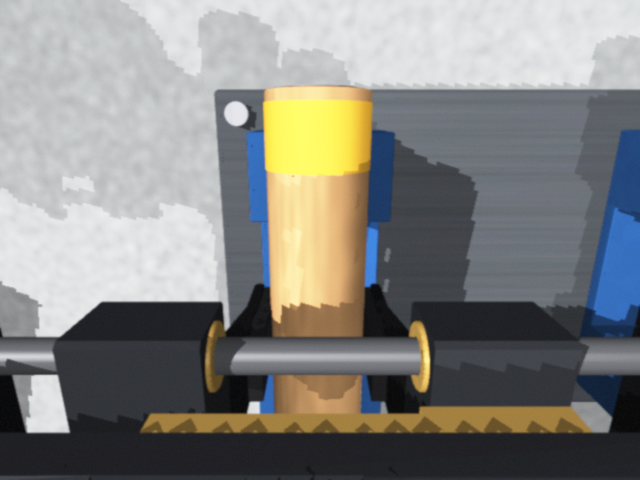

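The case is directly over the empty block, with the block's far-left top corner at about (248,131). Before lowering it, I'll check that corner against the predicted seat.

```bash
python3 - <<'E'
from h import *
p=imaging.camera_params("wrist")
P=np.array([[75,32,51],[35,32,51],[75,-32,51],[75,-32,10]])/1e3
print(proj(p,R.from_euler("z",.1336).apply(P)+[.5188,.2696,0]), get_obs()["position"])
E
python3 -m inch '[[30,[12,-0.5,1],[0,0,0]],[30,[8,0,0],[0,0,0]],[30,[0,0,0],[0,0,0]],[30,[0,0,0],[0,0,0]]]'; python3 go.py 0.519 0.2696 0.0375 0.1336
```

```text
[[245.37402834 131.30555711]
 [249.80464469 221.54830362]
 [393.95620739 131.1165227 ]
 [380.04949524 128.96897989]] [0.52063852 0.26932778 0.07121278]
time: 9.2
position: [0.5197, 0.2698, 0.0502]
tool_rot: [0.706, 0.047, -0.705, 0.047]
ft_force: [-0.6, 0.0, -2.2]
grip_width: 0.0353
t 9.2 pos [0.5197 0.2698 0.0502] F [-0.6  0.  -2.2] w 35.3 q6 [0.29 0.72 1.66 0.   0.76 1.73]
turn [-0.04 -0.12  0.05]  shift now-axes [12.7  0.2  0.7]  after-turn axes [12.7  0.1  0.7] other turn [1.8e+02 1.0e-01 2.0e-01]
```

```bash
python3 -m inch '[[30,[7,0,0],[0,0,0]],[30,[3,0,0],[0,0,0]],[30,[0,0,0],[0,0,0]]]'; python3 go.py 0.519 0.2696 0.0375 0.1336;  python3 -m inch '[[30,[2,0,0],[0,0,0]],[30,[0,0,0],[0,0,0]]]';python3 go.py 0.519 0.2696 0.0375 0.1336
```

```text
time: 9.57
position: [0.5201, 0.2697, 0.0402]
tool_rot: [0.707, 0.047, -0.704, 0.047]
ft_force: [0.1, -1.5, 0.1]
grip_width: 0.0351
t 9.57 pos [0.5201 0.2697 0.0402] F [ 0.1 -1.5  0.1] w 35.1 q6 [0.29 0.73 1.67 0.   0.74 1.72]
turn [-0.01 -0.18  0.03]  shift now-axes [ 2.7 -0.1  1.2]  after-turn axes [ 2.7 -0.1  1.1] other turn [180.    0.    0.3]
time: 9.82
position: [0.5208, 0.269, 0.0397]
tool_rot: [0.707, 0.047, -0.704, 0.047]
ft_force: [-0.3, -0.3, -1.1]
grip_width: 0.035
t 9.82 pos [0.5208 0.269  0.0397] F [-0.3 -0.3 -1.1] w 35.0 q6 [ 0.29  0.73  1.67 -0.    0.74  1.73]
turn [ 0.01 -0.25 -0.02]  shift now-axes [ 2.2 -0.9  1.7]  after-turn axes [ 2.2 -0.9  1.7] other turn [-180.     0.    -0.4]
```

```bash
python3 -m inch '[[30,[3,0,0],[0,0,0]]]' 55|egrep 'pos|force'; python3 -m inch '[[30,[3,0,0],[0,0,0]]]'|egrep 'pos|force';python3 -m inch '[[30,[3,0,0],[0,0,0]]]'|egrep 'pos|force'
```

```text
position: [0.5214, 0.2681, 0.0383]
ft_force: [-3.1, -9.1, 21.0]
position: [0.5215, 0.268, 0.0382]
ft_force: [-7.8, -2.5, 26.8]
position: [0.5215, 0.268, 0.0383]
ft_force: [-4.9, -1.9, 21.8]
```

Run:
```python
from h import *
C={n:imaging.camera_params(n) for n in("scene","side","wrist")}
for n in C:
    im=imaging.camera(n);cv2.imwrite(f"pics/end_{n}.png",im[:,:,::-1])
    o=get_obs();print(o["time"],np.round(o["position"],4),np.round(o["ft_force"],1),np.round(o["moment"],2),round(o["grip_width"],4))
a=cv2.imread("pics/end_side.png")[200:420,130:390];b=cv2.imread("pics/end_wrist.png")
cv2.imwrite("pics/end.png",np.hstack([cv2.resize(a,(390,330)),cv2.resize(b,(400,330))]))
m=pick("side","done_case_center",(263,281))
if m is not None: print("done",fit([(C["side"],m)],.0555,np.array([.5498,.0784,.126])).x)
for d in imaging.cut_out("side","case"): 
    print(np.round(d["box"]))
    if abs(d["box"][0]-214)<40:
        r=fit([(C["side"],d["pixels"].astype(float))],.0555,np.array([.519,.27,.1336]));print("case",r.x,r.fun)
```

```text
10.25 [0.5215 0.268  0.0383] [-5.4 -2.3 20.1] [-0.41  0.9  -0.01] 0.0348
10.3 [0.5214 0.268  0.0383] [-4.6 -3.2 19.8] [-0.42  0.79 -0.01] 0.035
10.35 [0.5214 0.268  0.0383] [-5.5 -2.2 19.3] [-0.37  0.85  0.03] 0.0346
done [0.54853736 0.07728861 0.12245587]
[216. 348.  88.  54.]
case [0.52161453 0.26581709 0.12141687] 1.079496647143706
```

View pics/end.png

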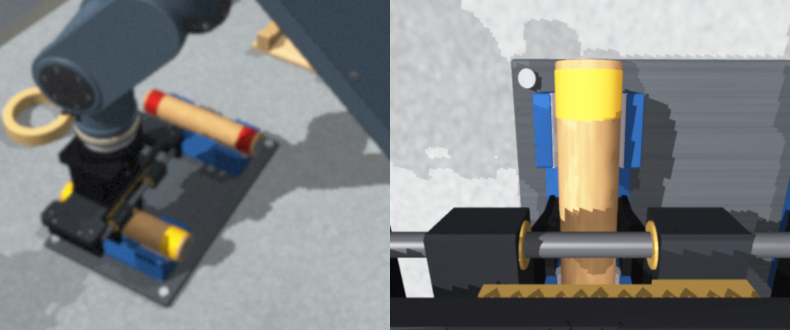

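The wrist view shows the case symmetric in the V, with strips of both faces visible on either side. The side view shows the red-banded case and the tape roll where they were. The hold is steady at about 20 N down, so I'm handing in.

```bash
python3 -c "
from rig import robot,get_obs
o=get_obs();print(o['time'],o['position'],o['ft_force']);print(robot.hand_in())"
```

```text
10.45 [0.5214594  0.26799479 0.03827519] [-4.61565249 -3.44775727 20.09792999]
the job is handed in; nothing more can be done
None
```

I laid the yellow-banded case in the empty V-block and handed the job in at 10.45 s of robot time, with the fingers still gripping it and pressing it down. The hand-in gave no verdict.

**Lift:** I raised the case to about 0.16 m above the table, held by the fingers alone, before carrying it over.

**Last checks:**
- **Press:** the wrist read a steady 20 N upward. By my estimate that is about 13–16 N on each sloping face; I had no direct face reading.
- **Position:** the gripper stood at (0.5215, 0.2680, 0.0383), about 3 mm lengthwise and 1–2 mm across from the seat I had fitted at (0.5188, 0.2696). Its height was within 1 mm of the expected value. The final wrist picture shows the case symmetric in the V.
- **Red-banded case:** the final fit was within about 2 mm of the first one, which is within fit noise.
- **Tape roll, glue jar and green box:** I did not re-measure these. The tape roll looks unmoved in the final side view, and I never moved near the jar or the box.

**Checks that failed or disagreed:**
- The final side-camera fit of the yellow case is unusable because the gripper hides part of it (fit error 1.08). I relied on the wrist picture and the gripper pose instead.
- The first network positions for the three bystanders were inconsistent with each other, so I did not use them.
- A sideways force of about 5 N along x and 3 N along y remained at the wrist.

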